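# Roll the cartridge fuse into the continuity tester

## Robot

A 7-joint arm with a two-finger parallel gripper is mounted at the origin on the work surface. World frame = base frame: x ahead of the robot, y to its left, z up, the work surface at z = 0. Lengths are in m, angles in rad, forces in N, time in s.
With the tool pointing down it reaches from about 0.375 to 0.925 m from the base axis. Payload 3.1 kg.
Tool frame: the origin (TCP) lies at the very end of the fingers, on their centre line; the grasp point (between the pads) lies bot.pinch_z behind it (bot.pinch_z is the distance from the TCP to the grasp point, in m); z points along the fingers, y is the line along which they close (so a half turn about z gives the same grasp; the last joint's range is limited). The gripper opens to 85 mm and grips with 20 to 120 N. Pads are 22 mm wide; open, the fingers measure 114 mm over their backs; the gripper's body (76 mm by 85 mm) begins 54 mm behind the grasp point. The pads swing forward as they close: fully open they stand 13 mm farther back than shut.
Start: joints at [-1.269, 0.383, 0.044, 1.598, -0.018, 1.161, -0.05], TCP at [0.253, 0.599, 0.231] pointing down, gripper open.
Joint ranges: [-2.61, 2.61], [-0.41, 2.15], [-1.48, 1.57], [0, 2.5], [-1.57, 4.71], [0.05, 1.97], [-2.85, 2.85]. Speed limits (rad/s): [2.79, 2.79, 3.14, 3.14, 3.14, 3.14, 3.14].

## Interface

Orientations are given as a rotation vector (axis times angle).
In Python, from plant import readout, eyes, hand_in, bot gives the robot as it stands.
- The arm moves only by the tool play_rows, never from a script. Its argument "motion" is a list of rows, each a list of 3 entries, a list of its own where there are three numbers: the shift along the tool's x, y, z normalised to -1 to 1, where 1 is 40 mm, then the turn, a rotation vector about the tool's x, y, z normalised to -1 to 1, where 1 is pi rad, then the opening, from -1 (shut) to 1 (fully open), so that 0 is half open. A call has exactly 10 rows; each row shifts and turns the commanded pose from where the row before left it, along the tool's axes as they then stand; what a row does not reach is not made up. A row lasts 1/12 s, in which the tool goes at most 41.7 mm and 7.16 degrees, less where a joint would pass 70% of its speed; a pose out of reach is approached as far as the arm can. A call with a number of a shift or a turn outside -1 to 1 is refused whole. A call with a gripper value outside its range is refused whole. The fingers move at their own pace and stop on an object; "force" is the grip in N (left out, the last holds). Time passes only in rows, so rows that do not move let the fingers close, or fill a call up. It gives the time, the measured TCP pose, the force, the opening and the grip force at its end, in the units of the state.
- readout.get_state(): the state, without advancing time (a new reading comes with each control period).
- eyes.grab_frame(name): name is "side" or "top"; returns (picture, depth): 400x640x3 uint8, blue, green, red; 400x640 float32, m along the optical axis (not along the pixel's ray), 0 where there is no reading.
- eyes.camera_model(name): a dict with "K" (3x3 intrinsics, pixels), "R" (3x3) and "t" (3): a world point X has camera coordinates R X + t. Camera axes: x right, y down, z forward; pixel columns grow to the right and rows downward; lengths in m; the calibration is good to about 2 mm. A picture is of the moment at which its call begins. camera_model takes no time and is no camera call.
- hand_in(): hands the job in; it is judged then, once.
The state is a dict: "time": time; "joints": joint angles; "joint_vel": joint speeds; "effort": joint torques, N m; "tcp_pos": TCP position; "tcp_rot": TCP orientation; "wrist_force": force on the tool from outside, world axes, zero at the start; "torque": the same for the moment, N m; "opening": finger opening in m; "gripper_force": force on a finger pad.
Only numpy, scipy, OpenCV 4.12 (cv2) and the standard library are available. Lean on these libraries where they do the work, as an engineer would, in place of code of your own. Each camera call takes 0.05 s, during which the arm holds its last target. There are 200 camera calls.

## Task

Roll the big white cartridge fuse along the bench by its side, up the grey ramp and into the V of the tester's black cradle, so that it lies at rest down in the V with each metal cap on its copper strip. Then press the green button all the way down to test it and draw back, leaving the button up. Only push with the fingers: do not pick the fuse up, do not press green before the fuse lies in the V, leave the red button alone, and do not disturb the other things on the bench.

Things in the scene. Friction and masses are not known exactly. Their poses are not given: they have to be found in the camera images.
- fuse: The cartridge fuse: smooth cylinder, 36 mm diameter, 120 mm long, 0.17 to 0.35 kg, white with a 28 mm steel cap at each end and a red line along its side. Starts lying on the bench before the cradle's ramp, only roughly parallel to the V. Origin at its centre (18 mm above the bench); its y is the long axis, x and z turn as it rolls. Smooth, slippery surface: pushed, it rolls, and coasts on a little.
- cradle: The tester's black cradle, fixed, 160 mm wide (its y). Its x is level, the way the fuse must roll. Origin at bench height below the V's bottom line. Along x: grey ramp from the bench (x -63 mm) up to a 9.5 mm high lip (x -13); flank falling at 30 degrees to the V's bottom (x 0, height 2); far flank rising at 30 degrees to height 20.5 (x 32); flat block to x 55.
- vee (a point): Where the fuse's centre lies when it is seated in the middle of the V: on the cradle's middle, 22.8 mm above the bench. Axes as the cradle's; its y is the direction of the V. Copper strips 30 mm wide, centred 46 mm to either side of this point along y, line both flanks.
- test_top (a point): Middle of the top face of the GREEN push button (28 mm diameter, 52 mm above the bench, pressed straight down). It stands on a grey pod 60 mm (along the V) by 70 mm wide and 30 mm high, to one side of the cradle: about 125 mm from the cradle's middle along its +y or -y, the side varies.
- test (a joint): Travel of the green button in m: 0 up, 0.006 fully down; a spring, about 5 N when fully down, lifts it again.
- stop_top (a point): Middle of the top face of the RED push button, same size and make, on its own pod on the other side of the cradle. Not to be pressed.
- stop (a joint): Travel of the red button in m, 0 up, 0.006 down.
- tape: Bystander: roll of masking tape lying flat, 90 mm across, 24 mm high. Origin under its centre.
- spare: Bystander: a smaller fuse standing upright, 27 mm diameter, 76 mm high. Origin at the centre of its foot. Falls over easily.
- multimeter: Bystander: yellow multimeter lying flat, 180 x 90 x 40 mm, long along its x. Origin under its centre.
- board: Bystander: red circuit board on four brass feet, 130 x 160 mm, 26 mm high. Origin under its centre.
- screwdriver: Bystander: red-handled screwdriver, about 200 mm long, lying along its x.
- mouse: Bystander: black computer mouse, 110 x 62 x 34 mm. Origin under its centre.

How it is judged:
By the outcome, as a careful person would: the job done as asked, in the order asked, and still so for the second after the job is handed in, with the robot touching nothing.
It also fails if it takes over 48 s, if anything falls off the work surface, if the arm or the gripper's body presses on something with over 40 N, if the wrist force passes 120 N, or if a joint passes its speed limit or range.

## Working session

There is one attempt and no reset: what is moved stays moved. The work goes in short steps, Python scripts to look and compute and a tool call to move; the robot and the scene stay as the last step left them, time stands still between calls to the robot, and variables do not carry over. Pictures are saved under pics/ and viewed, at most 10 in all, crops included, and the job is handed in when it is done.

Besides the shell and the picture viewer there is one more tool, called after "Request:" as name([rows], argument=value, ...), one row to a line, values as JSON. play_rows: Moves the arm, as the interface text tells. Scaled input: -1 to 1 covers 40 mm each way for a shift and pi rad each way for a turn. Its arguments: {"type":"object","properties":{"motion":{"type":"array"},"force":{"type":"number"}},"required":["motion"]}

```bash
ls; mkdir -p pics; python3 - <<'E'
from plant import readout, eyes, bot
import cv2, numpy as np
s=readout.get_state(); print(s['time'],s['tcp_pos'],s['tcp_rot'],s['opening'],bot.pinch_z)
for n in('top','side'):
    p,d=eyes.grab_frame(n); cv2.imwrite(f'pics/{n}0.png',p); np.savez(f'{n}0.npz',p=p,d=d); m=eyes.camera_model(n); print(n,m)
E
```

```text
pics
0.0 [0.25263525 0.59786119 0.22986767] [-0.62365423 -3.07863447  0.00413151] 0.08577975267866608 0.0187
top {'K': array([[376.58929744,   0.        , 318.24348378],
       [  0.        , 376.58929744, 203.59996114],
       [  0.        ,   0.        ,   1.        ]]), 'R': array([[-0.00603884, -0.9996494 ,  0.02578016],
       [-0.9892386 ,  0.00220313, -0.14629468],
       [ 0.14618659, -0.02638618, -0.98890508]]), 't': array([-0.01297664,  0.57074319,  1.16937085])}
side {'K': array([[386.42432085,   0.        , 321.38198921],
       [  0.        , 386.42432085, 207.05973434],
       [  0.        ,   0.        ,   1.        ]]), 'R': array([[-0.99783705, -0.06572131, -0.00138906],
       [-0.03117195,  0.49167186, -0.87022244],
       [ 0.05787512, -0.86829689, -0.49265706]]), 't': array([0.56469079, 0.07486137, 1.14213182])}
```

View pics/top0.png

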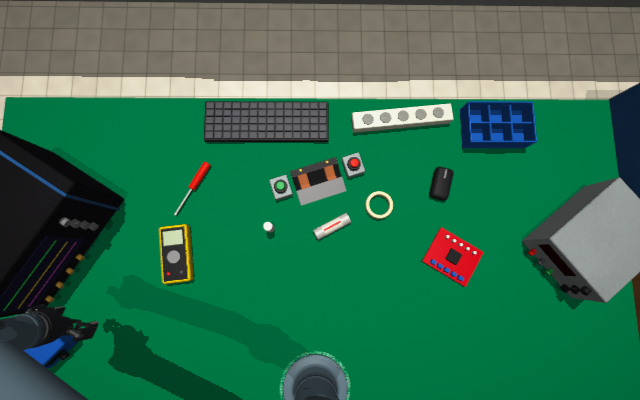

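View pics/side0.png

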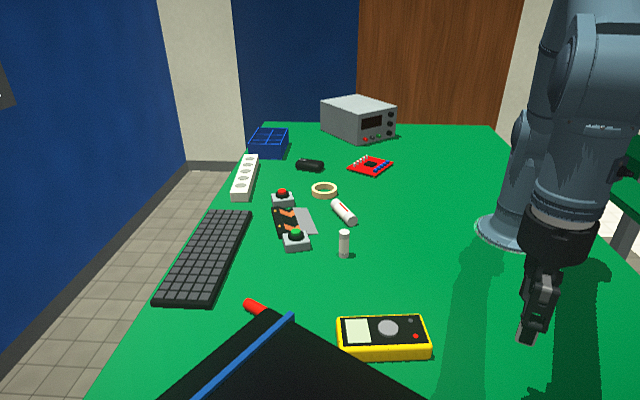

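The top view shows the fuse at (332,226), the cradle at (318,181) with its ramp facing the robot, green at (280,187), red at (353,164), the upright spare at (268,228) and the tape at (379,205). The side view shows the same layout, with nothing hiding the cradle.

```bash
cat > h.py <<'E'
import cv2, numpy as np
from plant import eyes
def ray(n,uv,z):
    m=eyes.camera_model(n); uv=np.atleast_2d(uv).astype(float)
    d=(np.c_[uv,np.ones(len(uv))]@np.linalg.inv(m['K']).T)@m['R']; c=-m['R'].T@m['t']
    return c+d*((z-c[2])/d[:,2])[:,None]
def tri(uvt,uvs):
    A=[]
    for n,uv in(('top',uvt),('side',uvs)):
        m=eyes.camera_model(n); P=m['K']@np.c_[m['R'],m['t']]; A+=[uv[0]*P[2]-P[0],uv[1]*P[2]-P[1]]
    A=np.array(A); return np.linalg.lstsq(A[:,:3],-A[:,3],rcond=None)[0]
def blob(p,lo,hi,roi):
    x0,y0,x1,y1=roi; hsv=cv2.cvtColor(p,cv2.COLOR_BGR2HSV)
    m=cv2.inRange(hsv,np.array(lo),np.array(hi)); k=np.zeros_like(m); k[y0:y1,x0:x1]=m[y0:y1,x0:x1]
    n,l,s,c=cv2.connectedComponentsWithStats(k)
    return [(c[i].round(1).tolist(),int(s[i,4]),l==i) for i in sorted(range(1,n),key=lambda i:-s[i,4])]
def points(n,d,mask):
    m=eyes.camera_model(n); v,u=np.nonzero(mask&(d>0)); z=d[v,u]
    X=(np.c_[u,v,np.ones(len(u))]@np.linalg.inv(m['K']).T)*z[:,None]
    return (X-m['t'])@m['R']
E
python3 - <<'E'
from h import *
T=np.load('top0.npz');S=np.load('side0.npz')
for n,F,r in(('top',T,(255,140,400,250)),('side',S,(260,175,365,265))):
    p,d=F['p'],F['d']
    for nm,lo,hi in(('red',(0,150,90),(6,255,255)),('copper',(7,100,60),(16,255,255)),('grey/white',(0,0,100),(179,70,255)),('brightgreen',(60,100,130),(80,255,255))):
        for c,a,mk in blob(p,lo,hi,r)[:6]:
            if a<8: continue
            X=points(n,d,mk); print(n,nm,c,a,'med',np.median(X,0).round(4),'z',np.percentile(X[:,2],[5,95]).round(3))
o=[cv2.resize(T['p'][140:250,255:400],None,fx=5,fy=5,interpolation=cv2.INTER_CUBIC)]
cv2.imwrite('pics/tc.png',o[0]); 
print(T['p'][183:190:2,274:288:2].tolist())
E
```

```text
top red [354.0, 162.4] 62 med [ 0.7051 -0.1323  0.0504] z [0.044 0.054]
top red [331.8, 225.4] 23 med [ 0.499  -0.059   0.0364] z [0.034 0.04 ]
top copper [303.3, 180.6] 146 med [0.6529 0.034  0.0089] z [0.001 0.02 ]
top copper [329.6, 172.3] 144 med [ 0.6814 -0.0559  0.0094] z [0.001 0.02 ]
top grey/white [321.1, 190.4] 713 med [ 0.6213 -0.0258  0.0043] z [-0.002  0.011]
top grey/white [331.6, 225.6] 369 med [ 0.4998 -0.0569  0.0321] z [0.021 0.038]
top grey/white [280.5, 186.6] 232 med [0.6278 0.1059 0.0293] z [0.025 0.035]
top grey/white [353.2, 164.1] 211 med [ 0.7026 -0.1311  0.0294] z [0.025 0.034]
top grey/white [378.8, 204.0] 208 med [ 0.5719 -0.2133  0.023 ] z [0.018 0.028]
top grey/white [267.5, 225.9] 73 med [0.4964 0.1421 0.0754] z [-0.     0.079]
top brightgreen [279.8, 185.0] 48 med [0.6304 0.1073 0.0512] z [0.048 0.054]
side red [281.5, 191.4] 42 med [ 0.7055 -0.1249  0.0499] z [0.044 0.053]
side red [343.3, 206.7] 15 med [ 0.5022 -0.0593  0.0357] z [0.034 0.037]
side copper [286.7, 212.6] 84 med [ 0.6798 -0.0563  0.008 ] z [0.002 0.019]
side copper [289.9, 226.6] 60 m
[... 427 characters left out ...]
 z [-0.001  0.025]
side brightgreen [313.8, 219.8] 6352 med [ 0.5779 -0.0317 -0.0006] z [-0.003  0.001]
side brightgreen [295.2, 231.1] 39 med [0.6299 0.1128 0.0513] z [0.05  0.054]
side brightgreen [324.4, 190.0] 23 med [ 0.5719 -0.2416  0.    ] z [-0.002  0.002]
[[[136, 138, 133], [63, 107, 55], [108, 200, 81], [114, 207, 89], [112, 204, 87], [54, 66, 53], [116, 118, 114]], [[58, 59, 61], [75, 142, 55], [109, 201, 83], [118, 210, 92], [115, 208, 90], [62, 119, 47], [77, 78, 79]], [[59, 60, 61], [71, 112, 63], [105, 198, 78], [113, 204, 87], [110, 201, 85], [41, 67, 36], [66, 66, 68]], [[162, 166, 157], [62, 63, 65], [37, 75, 24], [58, 122, 37], [35, 68, 25], [64, 65, 67], [102, 104, 100]]]
```

View pics/tc.png

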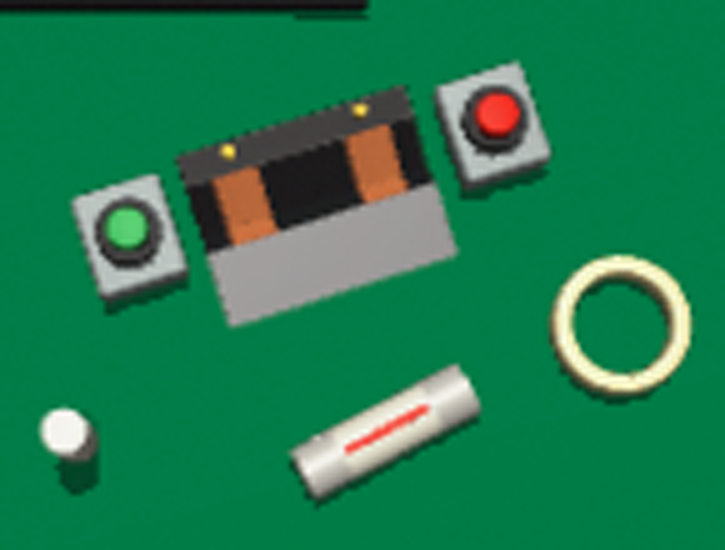

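The crop shows the fuse about 10° steeper than the cradle: fuse ends at (305,472) and (470,388), lip running from (210,250) to (437,185). The lane up to the ramp is clear, with the tape to its right and the spare to its left.

```bash
cat >> h.py <<'E'
def rect(X):
    (cx,cy),(w,h),a=cv2.minAreaRect((X[:,:2]*1000).astype(np.float32))
    if w<h: w,h,a=h,w,a+90
    a=(a+90)%180-90   # long axis angle
    return np.array([cx,cy]),w,h,(a-90 if a>0 else a+90)  # yaw of normal pointing ahead (+x)
def fuse(p,d,roi=(285,140,370,250),n='top'):
    x0,y0,x1,y1=roi; k=np.zeros(d.shape,bool)
    b=[q for q in blob(p,(0,0,150),(179,255,255),roi) if 150<q[1]<700]
    out=[]
    for c,a,mk in b:
        X=points(n,d,mk); X=X[X[:,2]>.015]
        if len(X)<50: continue
        out.append((c,a,rect(X),np.percentile(X[:,2],95)))
    return out
E
python3 - <<'E'
from h import *
T=np.load('top0.npz');p,d=T['p'],T['d'];S=np.load('side0.npz')
b=blob(p,(0,0,100),(179,70,255),(255,140,400,250))
for i in range(4): X=points('top',d,b[i][2]); print(b[i][0],rect(X))
# plane-cast outlines for ramp: corners
print('green tri',tri((279.8,185.0),(295.2,231.1)),'ray',ray('top',(279.8,185.0),.052),ray('side',(295.2,231.1),.052))
print('red tri',tri((354.0,162.4),(281.5,191.4)),ray('top',(354.0,162.4),.052))
for c in [(303.3,180.6),(329.6,172.3)]: print('cu',ray('top',c,.0095))
# ramp corners by crop pixels /5
cr=np.array([(210,250),(437,185),(457,252),(232,327)])/5+[255,140]-.4
print('lip',ray('top',cr[:2],.0095),'foot',ray('top',cr[2:],0))
# fuse ends
print('fuse axis red line',tri((331.8,225.4),(343.3,206.7)))
print(fuse(p,d))
for n,F,c in(('top',T,b[1][2]),('side',S,blob(S['p'],(0,0,100),(179,70,255),(330,190,365,228))[0][2])):
    X=points(n,F['d'],c); X=X[X[:,2]>.008]; print(n,rect(X),X[:,2].max())
E
```

```text
[321.1, 190.4] (array([621.44396973, -26.64373016]), 159.45579528808594, 50.32730484008789, 17.837322235107422)
[331.6, 225.6] (array([502.00500488, -58.10293198]), 121.46424865722656, 37.05084991455078, 27.134889602661133)
[280.5, 186.6] (array([629.81726074, 108.86541748]), 68.52399444580078, 60.59244155883789, -71.52275276184082)
[353.2, 164.1] (array([ 706.02264404, -132.82359314]), 69.14200592041016, 58.63557052612305, -71.19011688232422)
green tri [0.63060685 0.10809265 0.04863727] ray [[0.62977335 0.10783023 0.052     ]] [[0.63000447 0.11317345 0.052     ]]
red tri [ 0.70644469 -0.13307121  0.04492574] [[ 0.70437835 -0.13219138  0.052     ]]
cu [[0.65307668 0.03311893 0.0095    ]]
cu [[ 0.68137486 -0.05489369  0.0095    ]]
lip [[ 0.62262801  0.05534152  0.0095    ]
 [ 0.66665038 -0.09627454  0.0095    ]] foot [[ 0.62282647 -0.10988928  0.        ]
 [ 0.57233809  0.04090687  0.        ]]
fuse axis red line [ 0.50102446 -0.0585996   0.03621876]
[([331.9, 225.1], 369, (array([502.28759766, -59.19980621]), 120.77722930908203, 32.80537414550781, 27.759363174438477), np.float64(0.038410792049443476)), ([353.1, 163.8], 172, (array([ 706.32885742, -132.93719482]), 65.67050170898438, 58.152565002441406, -71.65620994567871), np.float64(0.03320381801244361))]
top (array([501.43557739, -59.21723557]), 120.03662872314453, 34.95000457763672, 27.56778335571289) 0.040869492865234856
side (array([503.36566162, -54.77997589]), 128.00595092773438, 36.32406997680664, 30.620485305786133) 0.03762108177357561
```

```bash
cat >> h.py <<'E'
from plant import readout
from scipy.spatial.transform import Rotation as Ro
def pose():
    s=readout.get_state(); R=Ro.from_rotvec(s['tcp_rot']).as_matrix(); return s,np.array(s['tcp_pos']),R
def plan(way):
    """way: list of (x,y,z,yaw deg of tool x, n rows); prints rows in tool axes, tool z taken as down"""
    s,p,R=pose(); yaw=np.degrees(np.arctan2(R[1,0],R[0,0])); print('t',s['time'],'p',p.round(4),'yaw',round(yaw,1),'tilt',R[:,2].round(3))
    for x,y,z,w,n in way:
        dp=(np.array([x,y,z])-p)/n; dw=((w-yaw+180)%360-180)/n
        for i in range(n):
            c,q=np.cos(np.radians(yaw)),np.sin(np.radians(yaw))
            v=np.array([c*dp[0]+q*dp[1],q*dp[0]-c*dp[1],-dp[2]])/.04
            print([v.round(2).tolist(),[0,0,round(-dw/180,4)]]); yaw+=dw
        p=np.array([x,y,z])
E
python3 -c "
from h import *
plan([(.449,-.085,.19,27.3,20)])"
```

```text
t 0.1 p [0.2527 0.598  0.23  ] yaw 157.1 tilt [-0.001 -0.002 -1.   ]
[[-0.56, -0.69, 0.05], [0, 0, np.float64(0.0361)]]
[[-0.63, -0.62, 0.05], [0, 0, np.float64(0.0361)]]
[[-0.7, -0.55, 0.05], [0, 0, np.float64(0.0361)]]
[[-0.76, -0.47, 0.05], [0, 0, np.float64(0.0361)]]
[[-0.8, -0.38, 0.05], [0, 0, np.float64(0.0361)]]
[[-0.84, -0.28, 0.05], [0, 0, np.float64(0.0361)]]
[[-0.87, -0.19, 0.05], [0, 0, np.float64(0.0361)]]
[[-0.88, -0.09, 0.05], [0, 0, np.float64(0.0361)]]
[[-0.89, 0.01, 0.05], [0, 0, np.float64(0.0361)]]
[[-0.88, 0.11, 0.05], [0, 0, np.float64(0.0361)]]
[[-0.86, 0.21, 0.05], [0, 0, np.float64(0.0361)]]
[[-0.83, 0.31, 0.05], [0, 0, np.float64(0.0361)]]
[[-0.79, 0.4, 0.05], [0, 0, np.float64(0.0361)]]
[[-0.74, 0.49, 0.05], [0, 0, np.float64(0.0361)]]
[[-0.68, 0.57, 0.05], [0, 0, np.float64(0.0361)]]
[[-0.61, 0.64, 0.05], [0, 0, np.float64(0.0361)]]
[[-0.54, 0.71, 0.05], [0, 0, np.float64(0.0361)]]
[[-0.45, 0.76, 0.05], [0, 0, np.float64(0.0361)]]
[[-0.36, 0.81, 0.05], [0, 0, np.float64(0.0361)]]
[[-0.27, 0.85, 0.05], [0, 0, np.float64(0.0361)]]
```

Request:
play_rows([
  [[-0.56,-0.69,0.05],[0,0,0.036],0.4],
  [[-0.63,-0.62,0.05],[0,0,0.036],0.4],
  [[-0.7,-0.55,0.05],[0,0,0.036],0.4],
  [[-0.76,-0.47,0.05],[0,0,0.036],0.4],
  [[-0.8,-0.38,0.05],[0,0,0.036],0.4],
  [[-0.84,-0.28,0.05],[0,0,0.036],0.4],
  [[-0.87,-0.19,0.05],[0,0,0.036],0.4],
  [[-0.88,-0.09,0.05],[0,0,0.036],0.4],
  [[-0.89,0.01,0.05],[0,0,0.036],0.4],
  [[-0.88,0.11,0.05],[0,0,0.036],0.4],
])

```text
time: 0.93
tcp_pos: [0.3505, 0.2553, 0.2108]
tcp_rot: [-2.182, -2.26, 0.001]
wrist_force: [0.4, 0.2, -0.2]
opening: 0.0596
gripper_force: 0.0
```

Request:
play_rows([
  [[-0.86,0.21,0.05],[0,0,0.036],0.4],
  [[-0.83,0.31,0.05],[0,0,0.036],0.4],
  [[-0.79,0.4,0.05],[0,0,0.036],0.4],
  [[-0.74,0.49,0.05],[0,0,0.036],0.4],
  [[-0.68,0.57,0.05],[0,0,0.036],0.4],
  [[-0.61,0.64,0.05],[0,0,0.036],0.4],
  [[-0.54,0.71,0.05],[0,0,0.036],0.4],
  [[-0.45,0.76,0.05],[0,0,0.036],0.4],
  [[-0.36,0.81,0.05],[0,0,0.036],0.4],
  [[-0.27,0.85,0.05],[0,0,0.036],0.4],
])

```text
time: 1.77
tcp_pos: [0.4499, -0.0849, 0.1911]
tcp_rot: [-3.053, -0.738, -0.0]
wrist_force: [0.7, 0.4, -0.4]
opening: 0.0599
gripper_force: 0.0
```

```bash
python3 -c "
from h import *
plan([(.449,-.085,.03,27.3,10)]);print(readout.get_state()['joints'],readout.get_state()['opening'])"
```

```text
t 1.7667 p [ 0.4499 -0.0849  0.1911] yaw 27.2 tilt [ 0.     0.001 -1.   ]
[[-0.0, -0.0, 0.4], [0, 0, np.float64(-0.0001)]]
[[-0.0, -0.0, 0.4], [0, 0, np.float64(-0.0001)]]
[[-0.0, -0.0, 0.4], [0, 0, np.float64(-0.0001)]]
[[-0.0, -0.0, 0.4], [0, 0, np.float64(-0.0001)]]
[[-0.0, -0.0, 0.4], [0, 0, np.float64(-0.0001)]]
[[-0.0, -0.0, 0.4], [0, 0, np.float64(-0.0001)]]
[[-0.0, -0.0, 0.4], [0, 0, np.float64(-0.0001)]]
[[-0.0, -0.0, 0.4], [0, 0, np.float64(-0.0001)]]
[[-0.0, -0.0, 0.4], [0, 0, np.float64(-0.0001)]]
[[-0.0, -0.0, 0.4], [0, 0, np.float64(-0.0001)]]
[-0.62510574  0.05203629  0.75162027  2.11224329 -0.04332852  0.99170192
 -0.946781  ] 0.05989866243263415
```

Request:
play_rows([
  [[0,0,0.65],[0,0,0],0.4],
  [[0,0,0.65],[0,0,0],0.4],
  [[0,0,0.65],[0,0,0],0.4],
  [[0,0,0.65],[0,0,0],0.4],
  [[0,0,0.65],[0,0,0],0.4],
  [[0,0,0.65],[0,0,0],0.4],
  [[0,0,0.2],[0,0,0],0.4],
  [[0,0,0.2],[0,0,0],0.4],
  [[0,0,0.15],[0,0,0],0.4],
  [[0,0,0.07],[0,0,0],0.4],
])

```text
time: 2.6
tcp_pos: [0.4508, -0.0833, 0.0106]
tcp_rot: [3.051, 0.747, 0.001]
wrist_force: [-0.3, -0.3, 0.1]
opening: 0.0598
gripper_force: 0.0
```

```bash
python3 - <<'E'
from h import *
T=eyes.grab_frame('top');S=eyes.grab_frame('side')
print(fuse(*T))
a=cv2.resize(T[0][140:250,255:400],None,fx=3.6,fy=3.6,interpolation=cv2.INTER_CUBIC);b=cv2.resize(S[0][180:270,280:400],None,fx=3.3,fy=3.3,interpolation=cv2.INTER_CUBIC)
o=np.zeros((400,930,3),np.uint8)[:, :520+0]
o=np.zeros((400+300,525,3),np.uint8); o[:a.shape[0],:a.shape[1]]=a; o[400:400+b.shape[0],:b.shape[1]]=b
o=cv2.resize(o,(450,600)); cv2.imwrite('pics/d.png',o)
E
```

```text
[([324.6, 228.1], 198, (array([497.38421631, -48.8359375 ]), 98.36458587646484, 32.66075134277344, 29.088106155395508), np.float64(0.03794148322019607)), ([353.1, 163.8], 172, (array([ 705.96612549, -133.37989807]), 66.0653305053711, 57.158607482910156, -72.48320007324219), np.float64(0.033362510761691506))]
```

View pics/d.png

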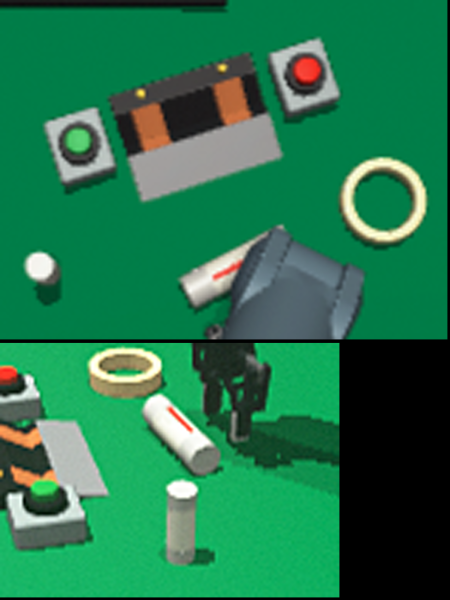

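The arm hides part of the fuse in the top half, but the side half shows the fuse (180,435) clear of the fingers (240,420). The approach is good, so I'll plan the steered push.

```bash
cat >> h.py <<'E'
V=np.array([.658,-.0145]); W=17.7
ex=np.array([np.cos(np.radians(W)),np.sin(np.radians(W))]); ey=np.array([-ex[1],ex[0]])
def cr(p): d=np.array(p)[:2]-V; return np.array([d@ex,d@ey])*1000
def push(c,th,segs,off=29,step=4,p=None,yaw=None):
    """c fuse centre in cradle mm, th its yaw rel. to cradle; segs (length, end yaw); rows for TCP off behind"""
    if p is None:
        _,q,R=pose(); p=cr(q); yaw=np.degrees(np.arctan2(R[1,0],R[0,0]))-W
    u=lambda a:np.array([np.cos(np.radians(a)),np.sin(np.radians(a))])
    c=np.array(c,float)
    for L,e in segs:
        n=max(1,round(L/step)); dt=(e-th)/n
        for i in range(n):
            c=c+u(th+dt/2)*L/n; th+=dt; t=c-off*u(th); v=t-p; a=u(yaw)
            print(np.round([v@a/40,(v[0]*a[1]-v[1]*a[0])/40],3),'turn',np.round(-(th-yaw)/180,4),'| c',c.round(1),'th',round(th,1)); p=t; yaw=th
E
python3 - <<'E'
from h import *
_,q,_=pose(); c=cr([.502,-.0585]); print(c,cr(q))
push(c,9.6,[(45,-10),(28,-10),(32,0)])
E
```

```text
[-161.99264576    5.51205233] [-218.21437452   -2.54938596]
[0.797 0.017] turn 0.011 | c [-157.9    6.1] th 7.8
[ 0.103 -0.021] turn 0.0099 | c [-153.9    6.6] th 6.0
[ 0.103 -0.021] turn 0.0099 | c [-149.8    7. ] th 4.3
[ 0.103 -0.021] turn 0.0099 | c [-145.7    7.2] th 2.5
[ 0.103 -0.021] turn 0.0099 | c [-141.6    7.3] th 0.7
[ 0.103 -0.021] turn 0.0099 | c [-137.5    7.3] th -1.1
[ 0.103 -0.021] turn 0.0099 | c [-133.5    7.2] th -2.9
[ 0.103 -0.021] turn 0.0099 | c [-129.4    6.9] th -4.7
[ 0.103 -0.021] turn 0.0099 | c [-125.3    6.5] th -6.4
[ 0.103 -0.021] turn 0.0099 | c [-121.2    6. ] th -8.2
[ 0.103 -0.021] turn 0.0099 | c [-117.2    5.4] th -10.0
[ 0.1 -0. ] turn -0.0 | c [-113.3    4.7] th -10.0
[0.1 0. ] turn -0.0 | c [-109.3    4. ] th -10.0
[ 0.1 -0. ] turn -0.0 | c [-105.4    3.3] th -10.0
[0.1 0. ] turn -0.0 | c [-101.5    2.6] th -10.0
[ 0.1 -0. ] turn -0.0 | c [-97.5   1.9] th -10.0
[ 0.1 -0. ] turn -0.0 | c [-93.6   1.2] th -10.0
[ 0.1 -0. ] turn -0.0 | c [-89.6   0.5] th -10.0
[0.1   0.015] turn -0.0069 | c [-85.7  -0.2] th -8.8
[0.1   0.015] turn -0.0069 | c [-81.7  -0.7] th -7.5
[0.1   0.015] turn -0.0069 | c [-77.8  -1.2] th -6.3
[0.1   0.015] turn -0.0069 | c [-73.8  -1.6] th -5.0
[0.1   0.015] turn -0.0069 | c [-69.8  -1.9] th -3.8
[0.1   0.015] turn -0.0069 | c [-65.8  -2.1] th -2.5
[0.1   0.015] turn -0.0069 | c [-61.8  -2.2] th -1.3
[0.1   0.015] turn -0.0069 | c [-57.8  -2.3] th -0.0
```

Request:
play_rows([
  [[0.2,0,0],[0,0,0],0.4],
  [[0.2,0,0],[0,0,0],0.4],
  [[0.15,0,0],[0,0,0],0.4],
  [[0.13,0.02,0],[0,0,0],0.4],
  [[0.1,-0.02,0],[0,0,0.01],0.4],
  [[0.1,-0.02,0],[0,0,0.01],0.4],
  [[0.1,-0.02,0],[0,0,0.01],0.4],
  [[0.1,-0.02,0],[0,0,0.01],0.4],
  [[0.1,-0.02,0],[0,0,0.01],0.4],
  [[0.1,-0.02,0],[0,0,0.01],0.4],
])

```text
time: 3.53
tcp_pos: [0.4956, -0.0571, 0.0106]
tcp_rot: [-3.108, -0.455, -0.0]
wrist_force: [-0.5, -0.3, -0.2]
opening: 0.0599
gripper_force: 0.1
```

```bash
cat >> h.py <<'E'
def track(roi=(285,185,365,262)):
    p,d=eyes.grab_frame('side'); k=np.zeros(d.shape,bool)
    for c,a,mk in blob(p,(0,0,150),(179,255,255),roi):
        if a<60: continue
        X=points('side',d,mk); X=X[X[:,2]>.008]
        if len(X)<50: continue
        r=rect(X); print('side',c,a,'cradle',cr(r[0]/1000).round(1),'L,W',round(r[1]),round(r[2]),'yaw rel',round(r[3]-W,1),'zmax',np.percentile(X[:,2],95).round(3))
    s,q,R=pose(); print('t',s['time'],'tcp cradle',cr(q).round(1),'z',q[2].round(4),'yaw rel',round(np.degrees(np.arctan2(R[1,0],R[0,0]))-W,1),'F',np.round(s['wrist_force'],1))
    return p,d
E
python3 - <<'E'
from h import *
S=np.load('side0.npz')
eyes_g=eyes.grab_frame
eyes.grab_frame=lambda n:(S['p'],S['d'])
track(); eyes.grab_frame=eyes_g; print(); p,d=track()
np.savez('s1.npz',p=p,d=d)
E
```

```text
side [326.7, 222.1] 4909 cradle [-88.6   5.3] L,W 411 218 yaw rel -9.1 zmax 0.075
t 3.5333 tcp cradle [-167.7    8.8] z 0.0106 yaw rel -1.0 F [-0.5 -0.3 -0.2]

side [320.7, 226.6] 3990 cradle [-70.1   1.4] L,W 415 180 yaw rel -9.0 zmax 0.075
t 3.5833 tcp cradle [-166.4    9. ] z 0.0108 yaw rel -1.0 F [ 0.7  0.6 -0.1]
```

```bash
sed -i "s/blob(p,(0,0,150),(179,255,255),roi):/blob(p,(0,0,110),(179,80,255),roi):/" h.py; python3 - <<'E'
from h import *
g=eyes.grab_frame
for f in('side0.npz','s1.npz'):
    S=np.load(f); eyes.grab_frame=lambda n:(S['p'],S['d']); track(); print()
E
```

```text
side [302.2, 225.9] 565 cradle [-5.  45.2] L,W 236 66 yaw rel -8.9 zmax 0.031
side [343.4, 212.0] 328 cradle [-159.6    8.6] L,W 128 36 yaw rel 12.9 zmax 0.036
side [343.4, 242.9] 277 cradle [-103.8  202.9] L,W 28 27 yaw rel -47.1 zmax 0.077
side [324.0, 189.6] 70 cradle [-141.7 -152.9] L,W 84 67 yaw rel -100.9 zmax 0.025
t 3.5833 tcp cradle [-166.4    9. ] z 0.0108 yaw rel -1.0 F [ 0.7  0.6 -0.1]

side [338.8, 226.6] 632 cradle [-128.3   85.4] L,W 267 61 yaw rel -3.4 zmax 0.076
side [302.2, 225.8] 570 cradle [-5.1 45.2] L,W 235 66 yaw rel -9.0 zmax 0.031
side [323.9, 189.7] 73 cradle [-141.  -152.8] L,W 84 66 yaw rel -103.7 zmax 0.026
t 3.5833 tcp cradle [-166.4    9. ] z 0.0108 yaw rel -1.0 F [ 0.7  0.6 -0.1]
```

```bash
cat >> h.py <<'E'
def seg(n,p,d):
    hsv=cv2.cvtColor(p,cv2.COLOR_BGR2HSV); m=cv2.inRange(hsv,(0,0,110),(179,80,255))>0
    X=points(n,d,m); q=(X[:,:2]-V); x=q@ex*1000; y=q@ey*1000
    X=X[(X[:,2]>.013)&(X[:,2]<.06)&(abs(y)<82)&(x>-190)&(x<20)]
    if len(X)<30: print(n,'few',len(X)); return
    r=rect(X); print(n,len(X),'cradle',cr(r[0]/1000).round(1),'L,W',round(r[1]),round(r[2]),'yaw rel',round(r[3]-W,1),'ztop',np.percentile(X[:,2],95).round(3))
def track(cams=('side',)):
    for n in cams: seg(n,*eyes.grab_frame(n))
    s,q,R=pose(); print('t',s['time'],'tcp cradle',cr(q).round(1),'z',q[2].round(4),'yaw rel',round(np.degrees(np.arctan2(R[1,0],R[0,0]))-W,1),'F',np.round(s['wrist_force'],1))
E
python3 - <<'E'
from h import *
for n,f in(('top','top0.npz'),('side','side0.npz'),('side','s1.npz')):
    S=np.load(f); seg(n,S['p'],S['d'])
track(('side','top'))
E
```

```text
top 358 cradle [-96.1  14.8] L,W 170 120 yaw rel -81.6 ztop 0.038
side 301 cradle [-159.8    8.7] L,W 127 34 yaw rel 10.9 ztop 0.036
side 318 cradle [-138.4   12.7] L,W 124 50 yaw rel 9.7 ztop 0.037
side 325 cradle [-131.    13.6] L,W 125 41 yaw rel 10.1 ztop 0.036
top 85 cradle [-89.   47.7] L,W 119 33 yaw rel -103.9 ztop 0.038
t 3.6833 tcp cradle [-167.5    8.7] z 0.0107 yaw rel -0.9 F [-0.3  0.7 -0. ]
```

Request:
play_rows([
  [[0,0,0],[0,0,0],0.4],
  [[0,0,0],[0,0,0],0.4],
  [[0,0,0],[0,0,0],0.4],
  [[0,0,0],[0,0,0.01],0.4],
  [[0,0,0],[0,0,0.01],0.4],
  [[0,0,0],[0,0,0.01],0.4],
  [[0,0,0],[0,0,0.01],0.4],
  [[0,0,0],[0,0,0.01],0.4],
  [[0,0,0],[0,0,0],0.4],
  [[0,0,0],[0,0,0],0.4],
])

```text
time: 4.52
tcp_pos: [0.4947, -0.0577, 0.0105]
tcp_rot: [3.134, 0.212, -0.0]
wrist_force: [-0.9, -0.2, -0.2]
opening: 0.0597
gripper_force: 0.0
```

```bash
python3 -c "
from h import *
track();track()"
```

```text
side 338 cradle [-135.4   13.5] L,W 124 70 yaw rel 7.9 ztop 0.037
t 4.5667 tcp cradle [-168.7    8.5] z 0.0105 yaw rel -10.0 F [0.1 1.5 0. ]
side 336 cradle [-135.6   14. ] L,W 127 69 yaw rel 8.8 ztop 0.037
t 4.6167 tcp cradle [-168.6    8.5] z 0.0105 yaw rel -10.0 F [0.5 0.1 0.5]
```

```bash
cat >> h.py <<'E'
def seg(n,p,d,show=True):
    hsv=cv2.cvtColor(p,cv2.COLOR_BGR2HSV); m=cv2.inRange(hsv,(0,0,110),(179,80,255))|cv2.inRange(hsv,(0,80,120),(8,255,255))|cv2.inRange(hsv,(172,80,120),(179,255,255))
    c=eyes.camera_model(n); v,u=np.mgrid[:400,:640]
    Y=(np.stack([u,v,np.ones_like(u)],-1)@np.linalg.inv(c['K']).T*d[...,None]-c['t'])@c['R']
    q=(Y[...,:2]-V)*1000; x=q@ex; y=q@ey
    m[~((Y[...,2]>.013)&(Y[...,2]<.055)&(abs(y)<85)&(x>-190)&(x<20)&(d>0))]=0
    k,l,st,_=cv2.connectedComponentsWithStats(m,connectivity=4)
    if k<2: print(n,'none'); return
    i=1+np.argmax(st[1:,4]); X=Y[l==i]; r=rect(X)
    print(n,len(X),'cradle',cr(r[0]/1000).round(1),'L,W',round(r[1]),round(r[2]),'yaw rel',round(r[3]-W,1),'ztop',np.percentile(X[:,2],95).round(3))
E
python3 - <<'E'
from h import *
for n,f in(('top','top0.npz'),('side','side0.npz'),('side','s1.npz')):
    S=np.load(f); seg(n,S['p'],S['d'])
p,d=eyes.grab_frame('side'); seg('side',p,d)
cv2.imwrite('pics/e.png',cv2.resize(p[180:270,270:400],None,fx=5,fy=5,interpolation=cv2.INTER_CUBIC))
E
```

```text
top 398 cradle [-162.7    5. ] L,W 120 35 yaw rel 9.9 ztop 0.038
side 318 cradle [-159.8    8.7] L,W 127 34 yaw rel 10.9 ztop 0.036
side 328 cradle [-133.7   13.4] L,W 124 41 yaw rel 10.0 ztop 0.037
side 322 cradle [-117.2   15.7] L,W 127 34 yaw rel 11.6 ztop 0.036
```

View pics/e.png

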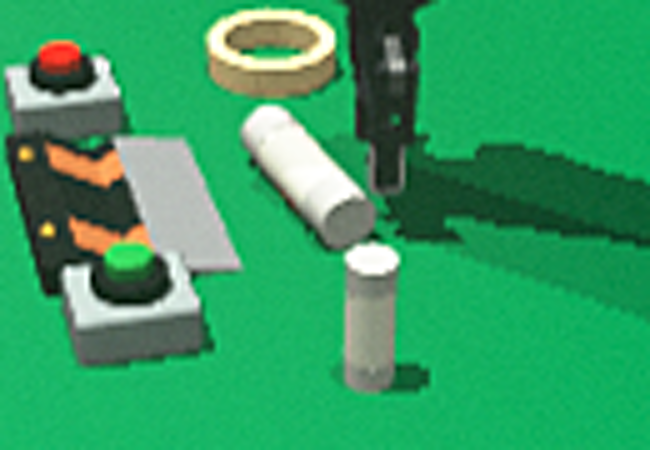

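The crop shows the fuse at rest between the ramp and the fingers, still about 10° off. It coasts and does not yaw under a one-ended push. I'll straddle it with open fingers and apply a turning couple, pushing only.

```bash
cat >> h.py <<'E'
def cplan(way):
    """way: (x,y mm cradle, z mm, yaw rel, rows)"""
    plan([(*(V+(ex*a+ey*b)/1000),z/1000,w+W,n) for a,b,z,w,n in way])
E
python3 - <<'E'
from h import *
track(('side',))
cplan([(-168,8.5,95,5,2),(-119.5,12.7,95,75,10)])
E
```

```text
side 320 cradle [-118.6   15.5] L,W 127 35 yaw rel 10.2 ztop 0.036
t 4.7167 tcp cradle [-168.5    8.5] z 0.0105 yaw rel -10.0 F [ 0.2 -0.3 -0.7]
t 4.7167 p [ 0.4949 -0.0577  0.0105] yaw 7.7 tilt [ 0.  0. -1.]
[[0.01, -0.0, -1.06], [0, 0, np.float64(-0.0416)]]
[[0.01, -0.0, -1.06], [0, 0, np.float64(-0.0416)]]
[[0.12, 0.0, -0.0], [0, 0, np.float64(-0.0389)]]
[[0.12, 0.01, -0.0], [0, 0, np.float64(-0.0389)]]
[[0.12, 0.03, -0.0], [0, 0, np.float64(-0.0389)]]
[[0.11, 0.04, -0.0], [0, 0, np.float64(-0.0389)]]
[[0.11, 0.06, -0.0], [0, 0, np.float64(-0.0389)]]
[[0.1, 0.07, -0.0], [0, 0, np.float64(-0.0389)]]
[[0.09, 0.08, -0.0], [0, 0, np.float64(-0.0389)]]
[[0.08, 0.09, -0.0], [0, 0, np.float64(-0.0389)]]
[[0.07, 0.1, -0.0], [0, 0, np.float64(-0.0389)]]
[[0.06, 0.11, -0.0], [0, 0, np.float64(-0.0389)]]
```

Request:
play_rows([
  [[0,0,-1],[0,0,-0.02],0.8],
  [[0,0,-1],[0,0,-0.038],0.8],
  [[0.12,0,-0.1],[0,0,-0.039],0.8],
  [[0.12,0.01,0],[0,0,-0.039],0.8],
  [[0.12,0.03,0],[0,0,-0.039],0.8],
  [[0.11,0.04,0],[0,0,-0.039],0.8],
  [[0.11,0.06,0],[0,0,-0.039],0.8],
  [[0.1,0.07,0],[0,0,-0.039],0.8],
  [[0.09,0.08,0],[0,0,-0.039],0.8],
  [[0.08,0.09,0],[0,0,-0.039],0.8],
])

```text
time: 5.55
tcp_pos: [0.5316, -0.0453, 0.0944]
tcp_rot: [-2.498, -1.905, 0.0]
wrist_force: [1.1, -0.2, 0.2]
opening: 0.0768
gripper_force: 0.0
```

```bash
python3 - <<'E'
from h import *
track()
cplan([(-120,12.5,95,75,4)])
E
```

```text
side 311 cradle [-117.2   15.2] L,W 127 35 yaw rel 12.0 ztop 0.036
t 5.6 tcp cradle [-128.4    9.1] z 0.0947 yaw rel 57.2 F [ 0.7  0.3 -0.1]
t 5.6 p [ 0.5329 -0.0448  0.0947] yaw 74.9 tilt [ 0.002  0.    -1.   ]
[[0.05, 0.03, -0.0], [0, 0, np.float64(-0.0247)]]
[[0.04, 0.04, -0.0], [0, 0, np.float64(-0.0247)]]
[[0.04, 0.04, -0.0], [0, 0, np.float64(-0.0247)]]
[[0.04, 0.04, -0.0], [0, 0, np.float64(-0.0247)]]
```

Request:
play_rows([
  [[0.05,0.03,0],[0,0,-0.025],0.8],
  [[0.04,0.04,0],[0,0,-0.025],0.8],
  [[0.04,0.04,0],[0,0,-0.025],0.8],
  [[0.04,0.04,0.1],[0,0,-0.025],0.8],
  [[0,0,0.4],[0,0,0],0.8],
  [[0,0,0.5],[0,0,0],0.8],
  [[0,0,0.5],[0,0,0],0.8],
  [[0,0,0.4],[0,0,0],0.8],
  [[0,0,0.25],[0,0,0],0.8],
  [[0,0,0.12],[0,0,0],0.8],
])

```text
time: 6.43
tcp_pos: [0.5371, -0.0395, 0.0021]
tcp_rot: [-2.177, -2.262, 0.004]
wrist_force: [0.1, 0.1, 0.2]
opening: 0.0767
gripper_force: 0.0
```

```bash
python3 - <<'E'
from h import *
track()
p,d=eyes.grab_frame('side')
cv2.imwrite('pics/f.png',cv2.resize(p[170:260,270:400],None,fx=5,fy=5,interpolation=cv2.INTER_CUBIC))
E
```

```text
side 308 cradle [-117.4   18.3] L,W 121 34 yaw rel 11.7 ztop 0.036
t 6.4833 tcp cradle [-122.7   12.9] z 0.0021 yaw rel 74.5 F [-0.1 -0.8 -0.4]
```

View pics/f.png

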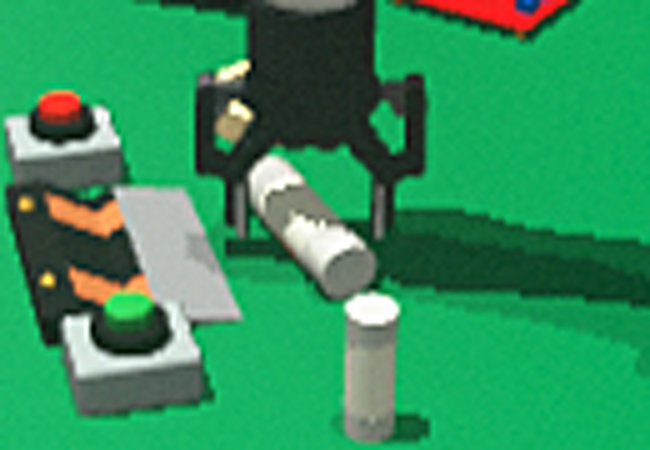

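Both fingers straddle the fuse with clearance, front finger at (237,210) and rear finger at (380,210). Now I'll turn it clockwise.

Request:
play_rows([
  [[0,0.05,0],[0,0,0.03],0.8],
  [[0,0,0],[0,0,0.03],0.8],
  [[0,0,0],[0,0,0.03],0.8],
  [[0,0,0],[0,0,0.025],0.8],
  [[0,0,0],[0,0,0.025],0.8],
  [[0,0,0],[0,0,0.025],0.8],
  [[0,0,0],[0,0,0.025],0.8],
  [[0,0,0],[0,0,0.025],0.8],
  [[0,0,0],[0,0,0.02],0.8],
  [[0,0,0],[0,0,0.01],0.8],
])

```text
time: 7.37
tcp_pos: [0.5418, -0.0392, 0.005]
tcp_rot: [2.869, 1.279, 0.003]
wrist_force: [-0.0, -0.2, 0.4]
opening: 0.0766
gripper_force: 0.7
```

```bash
python3 - <<'E'
from h import *
track(('side','top'))
E
```

```text
side 268 cradle [-116.7   17.2] L,W 126 34 yaw rel -11.3 ztop 0.036
top 2 cradle [-95.6  67.6] L,W 4 0 yaw rel -107.5 ztop 0.035
t 7.4667 tcp cradle [-118.2   11.8] z 0.0049 yaw rel 30.5 F [-0.7 -1.3  0.7]
```

Request:
play_rows([
  [[0,0,0],[0,0,0.015],0.8],
  [[0,0,0],[0,0,0.015],0.8],
  [[0.055,0.05,0],[0,0,0],0.8],
  [[0.075,0.07,0],[0,0,0],0.8],
  [[0.09,0.085,0],[0,0,0],0.8],
  [[0.09,0.085,0],[0,0,0],0.8],
  [[0.09,0.085,0],[0,0,0],0.8],
  [[0.075,0.07,0],[0,0,0],0.8],
  [[0.055,0.05,0],[0,0,0],0.8],
  [[0.04,0.04,0],[0,0,0],0.8],
])

```text
time: 8.3
tcp_pos: [0.5724, -0.0395, 0.0036]
tcp_rot: [2.925, 1.147, 0.0]
wrist_force: [-2.0, 0.5, 0.1]
opening: 0.077
gripper_force: 0.5
```

```bash
python3 - <<'E'
from h import *
track(('side','side'))
E
```

```text
side 233 cradle [-87.4   9.8] L,W 120 35 yaw rel -17.6 ztop 0.036
side 239 cradle [-85.8   7.2] L,W 126 33 yaw rel -16.6 ztop 0.036
t 8.4 tcp cradle [-88.9   2. ] z 0.0037 yaw rel 25.1 F [1.2 0.3 0.6]
```

Request:
play_rows([
  [[0.04,0.035,0],[0,0,0],0.8],
  [[0.04,0.035,0],[0,0,0],0.8],
  [[0.02,0.02,0],[0,0,0],0.8],
  [[0,0,0],[0,0,0],0.8],
  [[0,0,0],[0,0,-0.01],0.8],
  [[0,0,0],[0,0,-0.015],0.8],
  [[0,0,-0.4],[0,0,0],0.8],
  [[0,0,-0.9],[0,0,0],0.8],
  [[-0.5,0,-0.9],[0,0,-0.03],0.8],
  [[-1,0,0],[0,0,-0.03],0.8],
])

```text
time: 9.23
tcp_pos: [0.5491, -0.0818, 0.0984]
tcp_rot: [2.729, 1.541, 0.024]
wrist_force: [2.8, -1.1, 1.1]
opening: 0.0767
gripper_force: 0.0
```

```bash
python3 - <<'E'
from h import *
track(('side','top'))
E
```

```text
side 281 cradle [-83.5   4.9] L,W 129 35 yaw rel -16.8 ztop 0.036
top 288 cradle [-82.1  13.9] L,W 94 32 yaw rel -17.8 ztop 0.038
t 9.3333 tcp cradle [-139.2  -38. ] z 0.0937 yaw rel 39.9 F [-1.4 -0.9 -0.6]
```

```bash
python3 - <<'E'
from h import *
cplan([(-86,1.7,94,98,10)])
E
```

```text
t 9.3333 p [ 0.5369 -0.093   0.0937] yaw 57.6 tilt [ 0.002 -0.003 -1.   ]
[[0.17, 0.01, -0.0], [0, 0, np.float64(-0.0323)]]
[[0.16, 0.03, -0.0], [0, 0, np.float64(-0.0323)]]
[[0.16, 0.04, -0.0], [0, 0, np.float64(-0.0323)]]
[[0.16, 0.06, -0.0], [0, 0, np.float64(-0.0323)]]
[[0.15, 0.07, -0.0], [0, 0, np.float64(-0.0323)]]
[[0.14, 0.09, -0.0], [0, 0, np.float64(-0.0323)]]
[[0.13, 0.1, -0.0], [0, 0, np.float64(-0.0323)]]
[[0.12, 0.11, -0.0], [0, 0, np.float64(-0.0323)]]
[[0.11, 0.13, -0.0], [0, 0, np.float64(-0.0323)]]
[[0.09, 0.14, -0.0], [0, 0, np.float64(-0.0323)]]
```

Request:
play_rows([
  [[0.17,0.01,0],[0,0,-0.032],0.8],
  [[0.16,0.03,0],[0,0,-0.032],0.8],
  [[0.16,0.04,0],[0,0,-0.032],0.8],
  [[0.16,0.06,0],[0,0,-0.032],0.8],
  [[0.15,0.07,0],[0,0,-0.032],0.8],
  [[0.14,0.09,0],[0,0,-0.032],0.8],
  [[0.13,0.1,0],[0,0,-0.032],0.8],
  [[0.12,0.11,0],[0,0,-0.032],0.8],
  [[0.11,0.13,0],[0,0,-0.032],0.8],
  [[0.09,0.14,0],[0,0,-0.032],0.8],
])

```text
time: 10.17
tcp_pos: [0.5776, -0.0316, 0.091]
tcp_rot: [-1.668, -2.662, 0.001]
wrist_force: [0.1, 0.2, -0.1]
opening: 0.0771
gripper_force: 0.0
```

```bash
python3 - <<'E'
from h import *
track()
cplan([(-86,1.7,94,98,3)])
E
```

```text
side 275 cradle [-83.5   5. ] L,W 128 34 yaw rel -17.0 ztop 0.036
t 10.2167 tcp cradle [-80.2   9.3] z 0.0912 yaw rel 98.4 F [ 1.1  0.8 -0.4]
t 10.2167 p [ 0.5788 -0.03    0.0912] yaw 116.1 tilt [ 0.001  0.001 -1.   ]
[[-0.06, -0.06, -0.02], [0, 0, np.float64(0.0008)]]
[[-0.06, -0.06, -0.02], [0, 0, np.float64(0.0008)]]
[[-0.06, -0.06, -0.02], [0, 0, np.float64(0.0008)]]
```

Request:
play_rows([
  [[-0.06,-0.06,0],[0,0,0],0.8],
  [[-0.06,-0.06,0],[0,0,0],0.8],
  [[-0.06,-0.06,0],[0,0,0],0.8],
  [[0,0,0.3],[0,0,0],0.8],
  [[0,0,0.5],[0,0,0],0.8],
  [[0,0,0.5],[0,0,0],0.8],
  [[0,0,0.4],[0,0,0],0.8],
  [[0,0,0.25],[0,0,0],0.8],
  [[0,0,0.15],[0,0,0],0.8],
  [[0,0,0.05],[0,0,0],0.8],
])

```text
time: 11.05
tcp_pos: [0.5735, -0.0416, 0.0042]
tcp_rot: [-1.672, -2.658, 0.002]
wrist_force: [-0.4, -0.5, 0.8]
opening: 0.0764
gripper_force: 0.0
```

```bash
python3 - <<'E'
from h import *
track()
E
```

```text
side 273 cradle [-83.    6.7] L,W 126 34 yaw rel -17.0 ztop 0.037
t 11.1 tcp cradle [-88.2  -0.3] z 0.0048 yaw rel 98.0 F [ 0.7 -0.4 -0.1]
```

Request:
play_rows([
  [[0.04,0.05,0],[0,0,-0.025],0.8],
  [[0,0,0],[0,0,-0.025],0.8],
  [[0,0,0],[0,0,-0.025],0.8],
  [[0,0,0],[0,0,-0.025],0.8],
  [[0,0,0],[0,0,-0.025],0.8],
  [[0,0,0],[0,0,-0.025],0.8],
  [[0,0,0],[0,0,-0.025],0.8],
  [[0,0,0],[0,0,-0.025],0.8],
  [[0,0,0],[0,0,-0.02],0.8],
  [[0,0,0],[0,0,0],0.8],
])

```text
time: 11.93
tcp_pos: [0.577, -0.0393, 0.007]
tcp_rot: [0.671, 3.066, 0.001]
wrist_force: [0.0, -0.4, 0.5]
opening: 0.077
gripper_force: 0.1
```

```bash
python3 - <<'E'
from h import *
track(('side','top'))
E
```

```text
side 196 cradle [-83.7  13.1] L,W 114 34 yaw rel 0.7 ztop 0.036
top 49 cradle [-87.6  54.9] L,W 26 19 yaw rel 72.1 ztop 0.039
t 12.0333 tcp cradle [-84.9   1.1] z 0.0067 yaw rel 137.5 F [0.1 0.6 0.9]
```

Request:
play_rows([
  [[0,0,0],[0,0,0.015],0.8],
  [[0,0,0],[0,0,0.02],0.8],
  [[0,0,-0.4],[0,0,0],0.8],
  [[0,0,-0.9],[0,0,0],0.8],
  [[0.2,0.2,-0.9],[0,0,0],0.6],
  [[0.4,0.4,0],[0,0,-0.02],0.6],
  [[0.4,0.4,0],[0,0,-0.038],0.6],
  [[0.4,0.4,0],[0,0,-0.038],0.6],
  [[0.2,0.2,0],[0,0,-0.038],0.6],
  [[0,0,0],[0,0,-0.038],0.6],
])

```text
time: 12.87
tcp_pos: [0.5439, 0.0505, 0.0939]
tcp_rot: [0.016, -3.141, -0.004]
wrist_force: [-0.5, 0.2, 0.2]
opening: 0.068
gripper_force: 0.0
```

```bash
python3 - <<'E'
from h import *
track(('side','top'))
print(np.round(readout.get_state()['joints'],2))
cplan([(-150,1,60,180,4),(-150,1,8,180,5)])
E
```

```text
side 292 cradle [-84.   7.] L,W 124 34 yaw rel 0.1 ztop 0.036
top 226 cradle [-85.4 -21.3] L,W 73 34 yaw rel 0.2 ztop 0.038
t 12.9667 tcp cradle [-88.7  92.9] z 0.094 yaw rel -197.7 F [0.4 0.5 0.4]
[-0.25  0.36  0.1   1.96 -0.05  0.82  1.45]
t 12.9667 p [0.5452 0.0471 0.094 ] yaw -180.0 tilt [ 0.001  0.001 -1.   ]
[[0.19, -0.66, 0.21], [0, 0, np.float64(-0.0245)]]
[[0.24, -0.65, 0.21], [0, 0, np.float64(-0.0245)]]
[[0.29, -0.63, 0.21], [0, 0, np.float64(-0.0245)]]
[[0.34, -0.6, 0.21], [0, 0, np.float64(-0.0245)]]
[[-0.0, 0.0, 0.26], [0, 0, np.float64(-0.0)]]
[[-0.0, 0.0, 0.26], [0, 0, np.float64(-0.0)]]
[[-0.0, 0.0, 0.26], [0, 0, np.float64(-0.0)]]
[[-0.0, 0.0, 0.26], [0, 0, np.float64(-0.0)]]
[[-0.0, 0.0, 0.26], [0, 0, np.float64(-0.0)]]
```

Request:
play_rows([
  [[0.19,-0.66,0],[0,0,-0.024],0.4],
  [[0.24,-0.65,0],[0,0,-0.024],0.4],
  [[0.29,-0.63,0],[0,0,-0.024],0.4],
  [[0.34,-0.6,0.3],[0,0,-0.025],0.4],
  [[0,0,0.4],[0,0,0],0.4],
  [[0,0,0.4],[0,0,0],0.4],
  [[0,0,0.4],[0,0,0],0.4],
  [[0,0,0.3],[0,0,0],0.4],
  [[0,0,0.2],[0,0,0],0.4],
  [[0,0,0.1],[0,0,0],0.4],
])

```text
time: 13.8
tcp_pos: [0.5139, -0.0606, 0.0085]
tcp_rot: [0.472, -3.104, 0.0]
wrist_force: [0.2, -0.7, -1.1]
opening: 0.0598
gripper_force: 0.0
```

```bash
python3 - <<'E'
from h import *
track(('side','top'))
cplan([(-117,2.5,10,180,4)])
E
```

```text
side 296 cradle [-83.5   5.4] L,W 126 35 yaw rel -0.1 ztop 0.036
top 144 cradle [-84.6  37.1] L,W 50 35 yaw rel -1.5 ztop 0.038
t 13.9 tcp cradle [-150.9    0. ] z 0.0091 yaw rel -180.3 F [ 0.1  1.1 -0.3]
t 13.9 p [ 0.5143 -0.0603  0.0091] yaw -162.6 tilt [-0.001 -0.    -1.   ]
[[-0.21, 0.02, -0.01], [0, 0, np.float64(-0.0005)]]
[[-0.21, 0.02, -0.01], [0, 0, np.float64(-0.0005)]]
[[-0.21, 0.02, -0.01], [0, 0, np.float64(-0.0005)]]
[[-0.21, 0.02, -0.01], [0, 0, np.float64(-0.0005)]]
```

Request:
play_rows([
  [[-0.2,0.02,0],[0,0,0],0.4],
  [[-0.2,0.02,0],[0,0,0],0.4],
  [[-0.15,0.02,0],[0,0,0],0.4],
  [[-0.12,0,0],[0,0,0],0.4],
  [[-0.1,0,0],[0,0,0],0.4],
  [[-0.08,0,0],[0,0,0],0.4],
  [[-0.08,0,0],[0,0,0],0.4],
  [[-0.08,0,0],[0,0,-0.02],0.4],
  [[-0.08,0,-0.02],[0,0,0],0.4],
  [[-0.08,0,-0.02],[0,0,0],0.4],
])

```text
time: 14.73
tcp_pos: [0.5584, -0.0437, 0.0112]
tcp_rot: [0.57, -3.089, -0.0]
wrist_force: [0.8, -0.5, 0.5]
opening: 0.0597
gripper_force: 0.0
```

```bash
python3 - <<'E'
from h import *
track(('side','top'))
E
```

```text
side 299 cradle [-69.6   6.1] L,W 125 35 yaw rel -0.5 ztop 0.036
top 85 cradle [-68.2  47.8] L,W 33 29 yaw rel -90.6 ztop 0.038
t 14.8333 tcp cradle [-102.8    2.6] z 0.0116 yaw rel -176.7 F [0.6 0.2 0.4]
```

I slipped a 3.6° turn into row 8 of that call. I'll undo it in the next row; the fuse itself is still straight (-0.5°).

Request:
play_rows([
  [[-0.03,0,0],[0,0,0.018],0.4],
  [[-0.08,0,0],[0,0,0],0.4],
  [[-0.1,0,0],[0,0,0],0.4],
  [[-0.1,0,0],[0,0,0],0.4],
  [[-0.1,0,0],[0,0,0],0.4],
  [[-0.1,0,0],[0,0,0],0.4],
  [[-0.1,0,0],[0,0,0],0.4],
  [[-0.1,0,0],[0,0,0],0.4],
  [[-0.1,0,0],[0,0,0],0.4],
  [[-0.1,0,0],[0,0,0],0.4],
])

```text
time: 15.67
tcp_pos: [0.5907, -0.034, 0.0107]
tcp_rot: [0.483, -3.098, 0.001]
wrist_force: [-4.3, -2.8, 4.1]
opening: 0.0599
gripper_force: 2.6
```

```bash
python3 - <<'E'
from h import *
track(('side',))
E
```

```text
side 310 cradle [-41.    5.4] L,W 126 36 yaw rel -0.1 ztop 0.041
t 15.7167 tcp cradle [-68.    2.1] z 0.011 yaw rel -179.9 F [-1.7 -0.9  2.6]
```

Request:
play_rows([
  [[-0.06,0,0],[0,0,0],0.4],
  [[-0.08,0,0],[0,0,0],0.4],
  [[-0.08,0,0],[0,0,0],0.4],
  [[-0.08,0,0],[0,0,0],0.4],
  [[-0.08,0,0],[0,0,0],0.4],
  [[-0.08,0,0],[0,0,0],0.4],
  [[-0.08,0,0],[0,0,0],0.4],
  [[-0.08,0,0],[0,0,0],0.4],
  [[-0.06,0,0],[0,0,0],0.4],
  [[-0.04,0,0],[0,0,0],0.4],
])

```text
time: 16.55
tcp_pos: [0.6223, -0.0226, 0.0116]
tcp_rot: [-0.486, 3.1, 0.001]
wrist_force: [-0.3, -0.0, 0.8]
opening: 0.0597
gripper_force: 0.0
```

```bash
python3 - <<'E'
from h import *
track(('side','side'))
E
```

```text
side 297 cradle [2.7 6. ] L,W 124 36 yaw rel 0.9 ztop 0.043
side 296 cradle [2.1 6.2] L,W 124 36 yaw rel 0.6 ztop 0.043
t 16.65 tcp cradle [-36.6   3.3] z 0.0116 yaw rel -179.8 F [-0.3  1.4  0.6]
```

Request:
play_rows([
  [[0.1,0,0],[0,0,0],0.4],
  [[0.3,0,0],[0,0,0],0.4],
  [[0.4,0,-0.2],[0,0,0],0.4],
  [[0.2,0,-0.8],[0,0,0],0.4],
  [[0,0,-1],[0,0,0],0],
  [[0,0,-0.8],[0,0,0],-1],
  [[0,0,0],[0,0,0],-1],
  [[0,0,0],[0,0,0],-1],
  [[0,0,0],[0,0,0],-1],
  [[0,0,0],[0,0,0],-1],
])

```text
time: 17.48
tcp_pos: [0.5808, -0.0357, 0.1216]
tcp_rot: [0.485, -3.101, -0.001]
wrist_force: [-0.7, -0.1, -0.7]
opening: 0.0
gripper_force: 0.0
```

```bash
python3 - <<'E'
from h import *
track(('side','top'))
p,d=eyes.grab_frame('top')
cv2.imwrite('pics/g.png',cv2.resize(p[140:250,255:400],None,fx=5,fy=5,interpolation=cv2.INTER_CUBIC))
g=blob(p,(60,100,130),(80,255,255),(265,170,295,200)); print([(c,a) for c,a,_ in g[:3]])
plan([(.630,.108,.12,-162.3,6)])
E
```

```text
side 296 cradle [0.3 4.9] L,W 130 34 yaw rel 0.0 ztop 0.041
top 127 cradle [-0.5 42.2] L,W 40 38 yaw rel 2.4 ztop 0.043
t 17.5833 tcp cradle [-80.    3.1] z 0.1214 yaw rel -179.9 F [-1.4 -1.8 -0.1]
[([279.8, 185.0], 48), ([282.0, 175.0], 1), ([279.0, 176.0], 1)]
t 17.6333 p [ 0.581  -0.0358  0.1215] yaw -162.2 tilt [-0.003 -0.    -1.   ]
[[-0.38, 0.51, 0.01], [0, 0, np.float64(0.0001)]]
[[-0.38, 0.51, 0.01], [0, 0, np.float64(0.0001)]]
[[-0.38, 0.51, 0.01], [0, 0, np.float64(0.0001)]]
[[-0.38, 0.51, 0.01], [0, 0, np.float64(0.0001)]]
[[-0.38, 0.51, 0.01], [0, 0, np.float64(0.0001)]]
[[-0.38, 0.51, 0.01], [0, 0, np.float64(0.0001)]]
```

View pics/g.png

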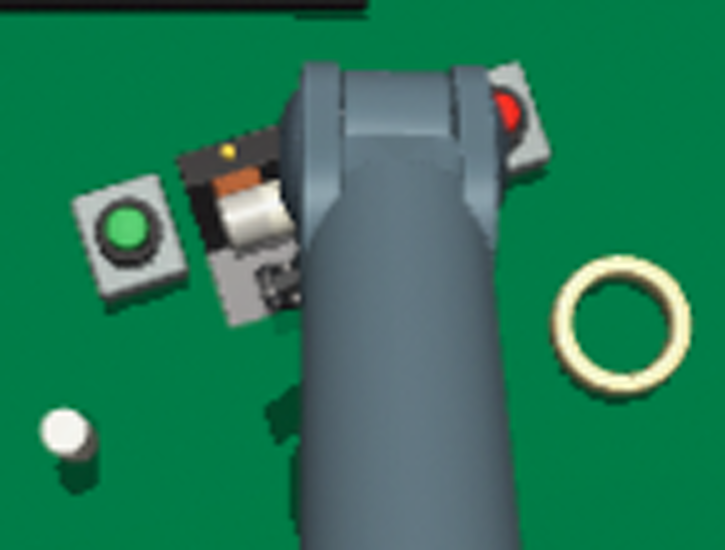

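The fuse lies in the V, with its left cap on the copper at (255,215) in the crop. I measure the lateral offset at about 2 mm. Green is clear at (127,228).

Request:
play_rows([
  [[-0.38,0.51,0],[0,0,0],-1],
  [[-0.38,0.51,0],[0,0,0],-1],
  [[-0.38,0.51,0],[0,0,0],-1],
  [[-0.38,0.51,0],[0,0,0],-1],
  [[-0.38,0.51,0],[0,0,0],-1],
  [[-0.38,0.51,0],[0,0,0],-1],
  [[0,0,0.5],[0,0,0],-1],
  [[0,0,0.5],[0,0,0],-1],
  [[0,0,0.3],[0,0,0],-1],
  [[0,0,0],[0,0,0],-1],
])

```text
time: 18.47
tcp_pos: [0.6281, 0.1075, 0.0666]
tcp_rot: [0.484, -3.095, 0.001]
wrist_force: [-1.4, -1.3, -0.3]
opening: -0.0001
gripper_force: 0.0
```

```bash
python3 - <<'E'
from h import *
track(('side','top'))
p,d=eyes.grab_frame('top')
cv2.imwrite('pics/i.png',cv2.resize(p[140:250,255:400],None,fx=5,fy=5,interpolation=cv2.INTER_CUBIC))
plan([(.630,.1085,.045,-162.3,5)])
E
```

```text
side 119 cradle [10.   5.5] L,W 127 15 yaw rel 0.1 ztop 0.04
top 379 cradle [-1.4  2.3] L,W 120 36 yaw rel 0.9 ztop 0.043
t 18.5667 tcp cradle [ 11.4 124.5] z 0.0701 yaw rel -180.0 F [ 0.3 -0.1  0.7]
t 18.6167 p [0.6321 0.1078 0.0714] yaw -162.3 tilt [ 0. -0. -1.]
[[0.01, 0.01, 0.13], [0, 0, np.float64(0.0)]]
[[0.01, 0.01, 0.13], [0, 0, np.float64(0.0)]]
[[0.01, 0.01, 0.13], [0, 0, np.float64(0.0)]]
[[0.01, 0.01, 0.13], [0, 0, np.float64(0.0)]]
[[0.01, 0.01, 0.13], [0, 0, np.float64(0.0)]]
```

View pics/i.png

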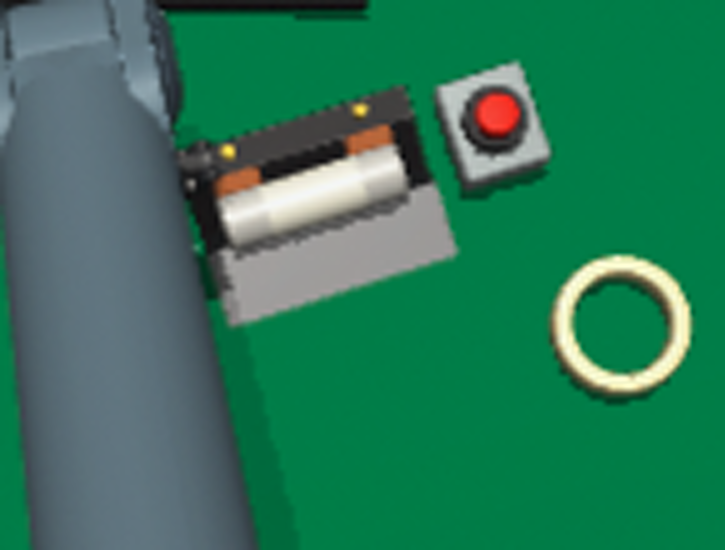

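The fuse lies in the V with both caps on copper, at (240,200) and (385,170) in the crop; the measured offset is about 2 mm. Next I press green.

Request:
play_rows([
  [[0.02,0.02,0.2],[0,0,0],-1],
  [[0.02,0,0.15],[0,0,0],-1],
  [[0.01,0,0.1],[0,0,0],-1],
  [[0,0,0.08],[0,0,0],-1],
  [[0,0,0.05],[0,0,0],-1],
  [[0,0,0.04],[0,0,0],-1],
  [[0,0,0.04],[0,0,0],-1],
  [[0,0,0],[0,0,0],-1],
  [[0,0,0],[0,0,0],-1],
  [[0,0,0],[0,0,0],-1],
])

```text
time: 19.45
tcp_pos: [0.6294, 0.1085, 0.0461]
tcp_rot: [0.485, -3.103, 0.0]
wrist_force: [-4.0, -1.1, 8.2]
opening: 0.0002
gripper_force: 4.1
```

```bash
python3 - <<'E'
from h import *
track(('side',)); print(pose()[1])
E
```

```text
side 86 cradle [14.4  5. ] L,W 126 12 yaw rel -4.0 ztop 0.038
t 19.5 tcp cradle [ 10.1 125.8] z 0.0462 yaw rel -179.9 F [-3.4 -0.8  8.5]
[0.62941104 0.10844743 0.04616278]
```

Request:
play_rows([
  [[0,0,0.03],[0,0,0],-1],
  [[0,0,0.03],[0,0,0],-1],
  [[0,0,0],[0,0,0],-1],
  [[0,0,0],[0,0,0],-1],
  [[0,0,0],[0,0,0],-1],
  [[0,0,0],[0,0,0],-1],
  [[0,0,0],[0,0,0],-1],
  [[0,0,0],[0,0,0],-1],
  [[0,0,0],[0,0,0],-1],
  [[0,0,0],[0,0,0],-1],
])

```text
time: 20.33
tcp_pos: [0.6295, 0.1085, 0.0459]
tcp_rot: [0.485, -3.102, -0.0]
wrist_force: [-7.9, -2.1, 17.9]
opening: 0.0001
gripper_force: 9.0
```

Request:
play_rows([
  [[0,0,-0.1],[0,0,0],-1],
  [[0,0,-0.2],[0,0,0],-1],
  [[0,0,-0.4],[0,0,0],-1],
  [[0,0,-0.8],[0,0,0],-1],
  [[0,0,-1],[0,0,0],-1],
  [[0.5,0.5,-0.6],[0,0,0],-1],
  [[0.8,0.6,0],[0,0,0],-1],
  [[0.8,0.6,0],[0,0,0],-1],
  [[0.8,0.6,0],[0,0,0],-1],
  [[0.4,0.3,0],[0,0,0],-1],
])

```text
time: 21.17
tcp_pos: [0.4675, 0.1695, 0.166]
tcp_rot: [0.491, -3.1, -0.002]
wrist_force: [0.1, -0.4, 0.0]
opening: -0.0
gripper_force: 0.0
```

```bash
python3 - <<'E'
from h import *
track(('side','top'))
p,d=eyes.grab_frame('side')
for nm,lo,hi in(('g',(60,100,130),(80,255,255)),('r',(0,150,90),(6,255,255))):
    for c,a,mk in blob(p,lo,hi,(260,175,312,245))[:3]:
        if 20<a<200: print(nm,c,a,np.percentile(points('side',d,mk)[:,2],[50,95]).round(4))
cv2.imwrite('pics/j.png',cv2.resize(p[170:270,250:400],None,fx=5,fy=5,interpolation=cv2.INTER_CUBIC))
E
```

```text
side 296 cradle [0.2 5.3] L,W 127 34 yaw rel 0.1 ztop 0.041
top 379 cradle [0.  2.4] L,W 120 38 yaw rel 1.0 ztop 0.043
t 21.2667 tcp cradle [-125.   233.2] z 0.166 yaw rel -179.6 F [ 0.1  0.2 -0.3]
g [295.2, 230.6] 49 [0.0507 0.0536]
g [310.2, 238.2] 21 [-0.0002  0.0014]
r [281.4, 191.3] 40 [0.0503 0.0529]
```

View pics/j.png

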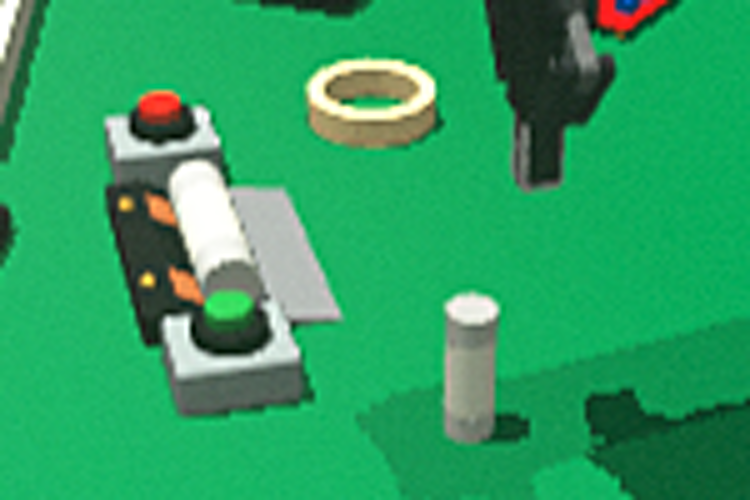

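The fuse is in the V at (210,225). Both buttons are up, green at (230,305) and red at (160,105). The spare is still standing at (470,365), and the arm is clear of everything.

```bash
python3 -c "
from plant import hand_in
print(hand_in())"
```

```text
the job is handed in; nothing more can be done
None
```

The fuse lies in the V with both caps on copper (about 2 mm off centre), green was pressed to its stop and is up again, red and the other things near the cradle are as they were, and I handed the job in at about 21 s.

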